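Click the filter cartridge into the leaning dock

ROBOT

A 6-joint arm with a two-finger parallel gripper is mounted at the origin on a cart in front of the work surface, level with it; the furniture and walls round the work are solid. World frame = base frame: x ahead of the robot, y to its left, z up, the work surface at z = 0. Lengths are in m, angles in rad, forces in N, time in s.
With the tool pointing down it reaches from about 0.3 to 0.825 m from the base axis. Payload 5.4 kg.
Tool frame: the origin (TCP) lies at the very end of the fingers, on their centre line; the grasp point (between the pads) lies behind it (manip.tcp_to_grasp is the z of the grasp point in the tool frame, in m); z points along the fingers, y is the direction in which the jaws open and shut (so a half turn about z gives the same grasp; the last joint's range is limited). The gripper opens to 92 mm and grips with 3 to 60 N. Pads are 20 mm wide; open, the fingers measure 128 mm over their backs; the gripper's body (75 mm by 189 mm) begins 69 mm behind the grasp point.
Start: joints at [1.076, 0.158, 1.597, -0, 1.386, -0.21], TCP at [0.162, 0.552, 0.215] pointing down, gripper open.
Joint ranges: [-2.91, 2.91], [-0.94, 2.29], [0.18, 2.7], [-1.29, 4.43], [0.17, 2.64], [-3, 3]. Speed limits (rad/s): [2.57, 2.57, 3.14, 3.14, 3.14, 3.14].

INTERFACE

Orientations are given as a rotation vector (axis times angle).
In Python, from workcell import manip gives the robot as it stands.
- The arm moves only by the tool carry_out, never from a script. Its argument "plan" is a list of rows, each an object with "delta_rot": the turn, a rotation vector about the tool's x, y, z in degrees, a list of three; "xyz": the shift along the tool's x, y, z in cm, a list of three; "fingers": the closure, from 0 (fully open) to 1 (shut). A call has 1 to 10 rows; each row shifts and turns the commanded pose from where the row before left it, along the tool's axes as they then stand; what a row does not reach is not made up. A row lasts 1/12 s, in which the tool goes at most 41.7 mm and 7.16 degrees, less where a joint would pass 70% of its speed; a pose out of reach is approached as far as the arm can. A call is refused whole if a number of a shift passes 4.17 or a number of a turn 7.16, either way. A call with a gripper value outside its range is refused whole. The fingers move at their own pace and stop on an object; "grip_force" is the grip in N (left out, the last holds). Time passes only in rows, so rows that do not move let the fingers close. It gives the time, the measured TCP pose, the force and the opening at its end, in the units of the state.
- manip.get_state(): the state, without advancing time (a new reading comes with each control period).
- manip.read_camera(name): name is "scene" or "top" or "wrist"; returns a dict with "pixels" (480x640x3 uint8, blue, green, red), "camera_matrix" (3x3 intrinsics, pixels), "world_from_camera" (4x4, takes a point from camera to world coordinates); the wrist camera has in their place "tool_from_camera" (4x4, takes a point from camera to tool coordinates, whose origin is the TCP and whose axes are the flange's). Camera axes: x right, y up, looking along -z (the intrinsics and any distortion apply to the point x, -y, -z); pixel columns grow to the right and rows downward; lengths in m; the calibration is good to about 2 mm. The wrist camera is an equidistant fisheye: a pixel r from the principal point sees the ray r / f radians off the axis. A picture is of the moment at which its call begins: read the wrist's pose just before it. There is no depth.
- manip.finish_job(): hands the job in, once; it reports no verdict.
The state is a dict: "clock": time; "joints": joint angles; "qd": joint speeds; "joint_efforts": joint torques, N m; "ee_pos": TCP position; "orientation": TCP orientation; "wrist_force": force on the tool from outside, world axes, zero at the start; "torque": the same for the moment, N m; "gripper_width": finger opening in m.
Only numpy, scipy, OpenCV 4.12 (cv2) and the standard library are available. Lean on these libraries where they do the work, as an engineer would, in place of code of your own. Each camera call takes 0.05 s, during which the arm holds its last target.

TASK

Slide the metal shutter fully open to uncover the slot in the leaning dock, then take the tall filter cartridge out of the stand and push it into the slot, past the sprung ball in the side, until it clicks and its collar lies flush on the rim; let go of it. Leave the short blank in its stand, and do not knock over the amber bottle or the beaker.

Things in the scene. Friction and masses are not known exactly. Their poses are not given: they have to be found in the camera images.
- dock: Fixed grey dock with a head (face 60 x 172 mm) leaning to its front, -x (robot's side). Origin: on the bench below the slot's mouth; z up. Foot spans x -60 to +90, y -60 to +140 mm. Rails 6 mm high stand on the face at slot x = +-26 to 30 mm along all of it (slot y -44 to +126 mm). Highest part is the shutter's tab, 140 mm up.
- slot: Slot in the dock's sloping face. Origin: middle of its mouth, in the rim's plane, 112 mm above the bench. z points out of it, up and leaning 0.43 rad (24.6 deg) to the dock's front; push in along -z. x runs across the short side, away from the robot and up; y is level, along the long side. 27 (x) by 62 mm (y) inside, over 85 mm deep; mouth flared to 35 x 70 mm in the top 6 mm.
- shutter (a joint): Flat metal shutter, 46 x 76 mm, its top 4.5 mm above the rim; slides along slot +y. 0 = over the mouth, 0.085 m = end stop, fully open. Drags with about 1.5 N and stays where it is left. Starts closed or up to 20 mm open.
- shutter_tab (a point): Middle of the top edge of the shutter's upright tab, which is 30 mm long (slot x), 8 mm thick (slot y), and rises 25 mm from the plate, to 29.5 mm above the rim along slot z. It stands 20 mm to slot +y of the plate's middle.
- detent (a joint): Sprung steel ball, 16 mm across, in the slot's -y wall, 30 mm below the rim, standing 6 mm out. 0 = out, up to 0.0075 m as it is pressed back (spring 7 N at 0, 14 N at 4 mm). The cartridge meets it about 35 mm in and must be pushed on past it, with up to about 20 N; at the end the ball springs out into the groove (under 0.001 m): the click.
- cartridge: Tall white cartridge, 128 mm high, upright in one pocket; loose, about 0.15 kg. Origin: middle of underside; z up. Body 24 (x) x 60 (y) x 80 mm, grooved 6 mm deep on both narrow sides at 51 mm height, so it fits either way round; collar 46 x 78 mm at 80 to 88 mm; grey grip fin 14 (x) x 44 mm (y) at 88 to 128 mm. Home: collar on the rim, origin 80 mm below slot's along slot z, y along slot y.
- blank: Short white blank, 93 mm high with the same collar and grip fin but a body only 45 mm high and no grooves; origin in the middle of its underside; stands in the other pocket. To be left there.
- stand: Fixed dark stand, 60 x 190 mm plate with two pockets 50 mm either side of its middle along its y. Origin: middle of its underside. Pockets are 28 x 64 mm inside, floor 8 mm and walls' top 31 mm above the bench.
- amber: Amber bottle, 58 mm diameter, 115 mm high, on the bench; origin in the middle of its underside. Bystander.
- beaker: Clear beaker, 73 mm diameter, 94 mm high, on the bench; origin in the middle of its underside. Bystander.

How it is judged:
By the outcome, as a careful person would: the job done as asked, in the order asked, and still so for the second after the job is handed in, with the robot touching nothing.
It also fails if it takes over 53 s, if anything falls off the work surface, if the arm or the gripper's body presses on something with over 40 N, if the wrist force passes 120 N, or if a joint passes its speed limit or range.

## Working session

There is one attempt and no reset: what is moved stays moved. The work goes in short steps, Python scripts to look and compute and a tool call to move; the robot and the scene stay as the last step left them, time stands still between calls to the robot, and variables do not carry over. Pictures are saved under pics/ and viewed, and the job is handed in when it is done.

Besides the shell and the picture viewer there is one more tool, called after ">>>" by a JSON object that holds its "api" and its "payload", one argument or row to a line. carry_out: Moves the arm, as the interface text tells. Its arguments: {"type":"object","properties":{"plan":{"type":"array","items":{"type":"object","properties":{"delta_rot":{"type":"array","items":{"type":"number"}},"xyz":{"type":"array","items":{"type":"number"}},"fingers":{"type":"number"}}}},"grip_force":{"type":"number"}},"required":["plan"]}

```bash
ls; mkdir -p pics
python3 - <<'E'
from workcell import manip
import cv2,numpy as np
print(manip.get_state(), manip.tcp_to_grasp)
for n in ("scene","top","wrist"):
    d=manip.read_camera(n); cv2.imwrite(f"pics/{n}0.png",d["pixels"])
    np.savez(f"pics/{n}0.npz",**{k:v for k,v in d.items()})
    print(n,d["camera_matrix"].tolist(),{k:np.round(v,3).tolist() for k,v in d.items() if k not in("pixels","camera_matrix")})
E
```

```text
pics
{'clock': 0.0, 'joints': array([ 1.07590182e+00,  1.59015416e-01,  1.59821675e+00,  1.38700895e-05,
        1.38620332e+00, -2.10078659e-01]), 'qd': array([-0.00077198,  0.00013277,  0.00045016,  0.00054287,  0.00022891,
       -0.00015869]), 'joint_efforts': array([-1.45686481e-03, -3.85576701e+01, -3.22103870e+01,  6.99220528e-02,
        3.81290959e-02, -1.28704123e-04]), 'ee_pos': array([0.16126689, 0.55127582, 0.21364557]), 'orientation': array([-4.45788751e-01, -3.10914652e+00,  2.70879544e-03]), 'wrist_force': array([-0.3786356 , -0.06461579, -0.76561082]), 'torque': array([-0.03235   , -0.02414158, -0.03496194]), 'gripper_width': 0.09186416358831304} -0.0187
scene [[572.4979724554166, 0.0, 319.40620285471186], [0.0, 572.4979724554166, 237.44698946366267], [0.0, 0.0, 1.0]] {'world_from_camera': [[0.904, 0.302, -0.302, 0.21], [-0.427, 0.652, -0.627, -0.863], [0.007, 0.696, 0.718, 1.014], [0.0, 0.0, 0.0, 1.0]]}
top [[486.56147726715386, 0.0, 320.7844649462474], [0.0, 486.56147726715386, 235.4800570861644], [0.0, 0.0, 1.0]] {'world_from_camera': [[-0.01, 0.987, -0.161, 0.456], [-1.0, -0.006, 0.027, -0.102], [0.026, 0.161, 0.987, 0.936], [0.0, 0.0, 0.0, 1.0]]}
wrist [[371.64829954431775, 0.0, 325.9143755977358], [0.0, 371.64829954431775, 242.0280819808072], [0.0, 0.0, 1.0]] {'tool_from_camera': [[-0.001, 0.97, 0.242, 0.069], [1.0, 0.001, -0.001, -0.0], [-0.001, 0.242, -0.97, -0.171], [0.0, 0.0, 0.0, 1.0]]}
```

View pics/scene0.png

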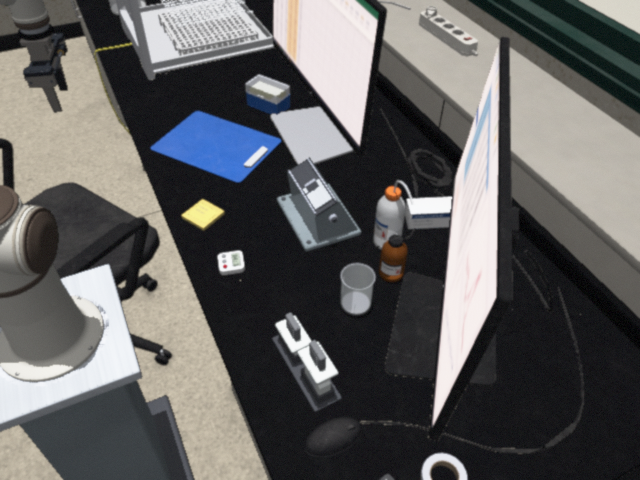

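View pics/top0.png

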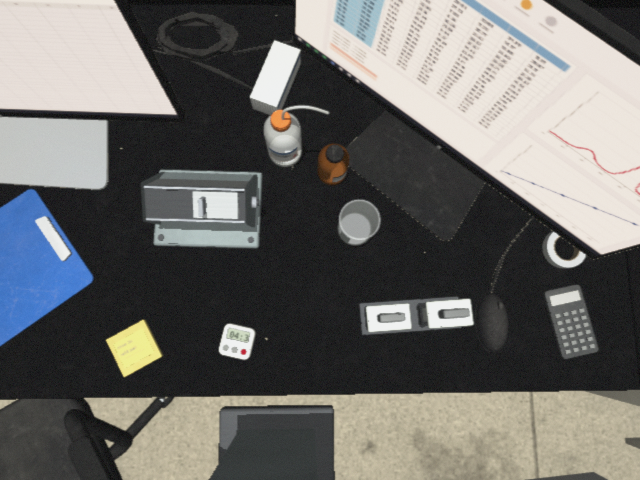

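View pics/wrist0.png

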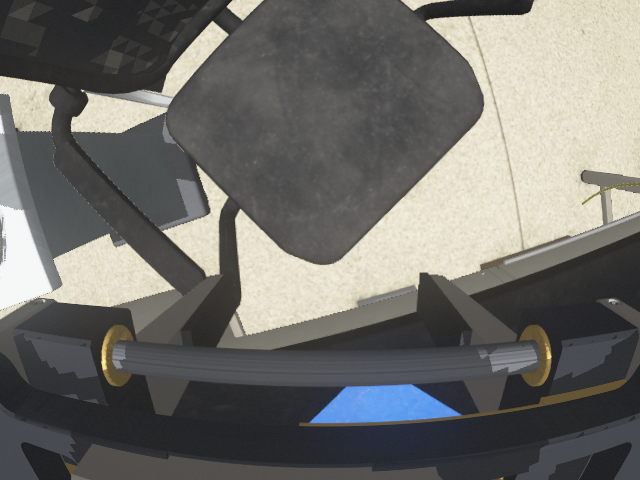

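Run:
```python
import cv2,numpy as np
s=cv2.imread("pics/scene0.png");t=cv2.imread("pics/top0.png")
def c(im,x,y,w,h,k,n):
    cv2.imwrite(n,cv2.resize(im[y:y+h,x:x+w],None,fx=k,fy=k,interpolation=cv2.INTER_CUBIC))
c(s,260,300,100,75+40,5,"pics/s_stand.png")
c(s,265,145,110,110,5,"pics/s_dock.png")
c(t,350,285,135,60,5.9,"pics/t_stand.png")
c(t,130,160,145,95,5.5,"pics/t_dock.png")
```

```text
(no output)
```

View pics/s_stand.png

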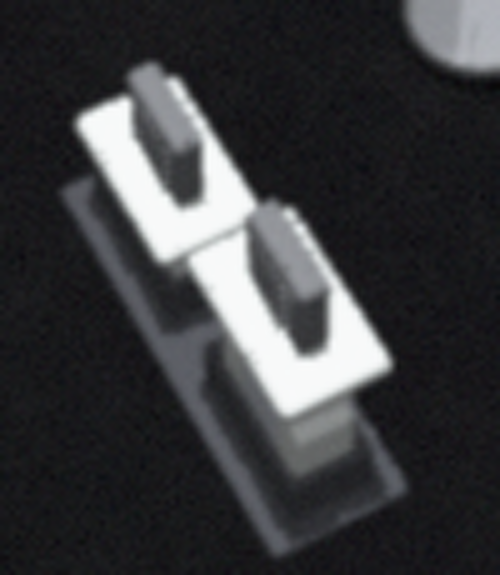

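View pics/s_dock.png

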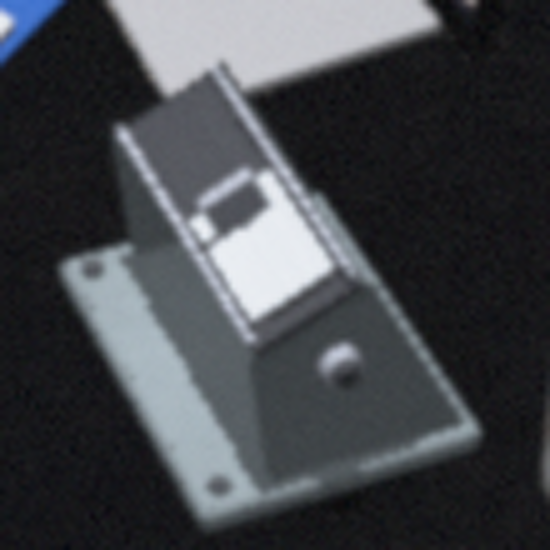

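View pics/t_stand.png

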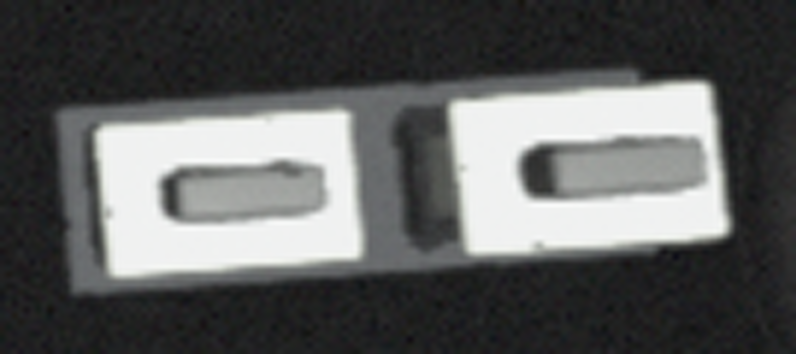

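View pics/t_dock.png

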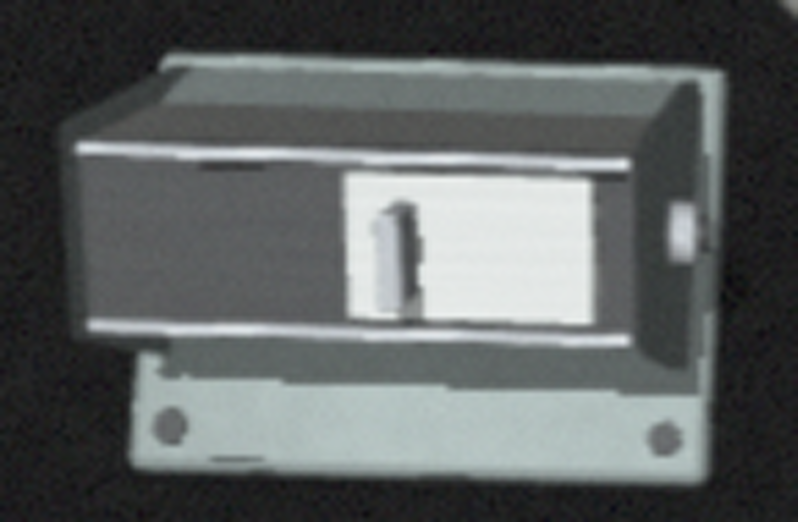

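```bash
cat > h.py <<'E'
import numpy as np,cv2
def cam(n,f=None):
    d=np.load(f"pics/{f or n+'0'}.npz");return d["camera_matrix"],d["world_from_camera"]
def ray(n,uv,h):
    K,T=cam(n)
    d=np.array([(uv[0]-K[0,2])/K[0,0],-(uv[1]-K[1,2])/K[1,1],-1]);d=T[:3,:3]@d;o=T[:3,3]
    return o+d*(h-o[2])/d[2]
E
python3 - <<'E'
from h import *
c,s=np.cos(.43),np.sin(.43)
def hgt(x,z): return .112+x*s+z*c
A=lambda p:(p[0]/5.5+130-.4,p[1]/5.5+160-.4); B=lambda p:(p[0]/5+265-.4,p[1]/5+145-.4)
pts={(28,126):((78,148),(222,68)),(28,-44):((630,164),(352,277)),(-28,126):((88,327),(120,128)),(-28,-44):((632,341),(252,341))}
loc=[];wt=[];ws=[]
for (x,y),(a,b) in pts.items():
    x/=1e3;y/=1e3;h=hgt(x,.006)
    loc.append([x*c-.006*s,y]);wt.append(ray("top",A(a),h)[:2]);ws.append(ray("scene",B(b),h)[:2])
loc=np.array(loc)
def rigid(l,w):
    lm=l.mean(0);wm=w.mean(0);H=(l-lm).T@(w-wm);th=np.arctan2(H[0,1]-H[1,0],H[0,0]+H[1,1])
    R=np.array([[np.cos(th),-np.sin(th)],[np.sin(th),np.cos(th)]]);t=wm-R@lm
    print("origin",t,"yaw deg",np.degrees(th),"resid mm",np.round(1e3*(w-(l@R.T+t)),1).tolist());return R,t
for n,w in(("top",np.array(wt)),("scene",np.array(ws))): rigid(loc,w)
R,t=rigid(np.vstack([loc,loc]),np.vstack([wt,ws]))
# foot check (height 0..10mm)
for p in((133,470),(706,482),(724,72)):
    print("foot",[np.round(1e3*R.T@(ray("top",A(p),h)[:2]-t),1) for h in(0,.01)])
# shutter plate corners
for p,x in(((344,172),23),((592,180),23),((347,317),-23),((594,324),-23)):
    q=R.T@(ray("top",A(p),hgt(x/1e3,.0045))[:2]-t); print("plate",x,np.round(1e3*np.array([(q[0]+.0045*s)/c,q[1]]),1))
for p,x in(((388,212),15),((390,310),-15)):
    q=R.T@(ray("top",A(p),hgt(x/1e3,.0295))[:2]-t); print("tab",x,np.round(1e3*np.array([(q[0]+.0295*s)/c,q[1]]),1))
# stand
C=lambda p:(p[0]/5.9+350-.4,p[1]/5.9+285-.4); D=lambda p:(p[0]/5+260-.4,p[1]/5+300-.4)
col=[(448,101),(711,82),(729,235),(467,255)]
W=np.array([ray("top",C(p),.096)[:2] for p in col]);print("collar tall",W.mean(0),np.round(1e3*np.linalg.norm(np.roll(W,-1,0)-W,axis=1),1))
e=W[0]-W[1]+W[3]-W[2];print("yaw(y axis)",np.degrees(np.arctan2(-e[0],e[1])))
fin=[(553,148),(705,138),(705,187),(556,195)]
W=np.array([ray("top",C(p),.136)[:2] for p in fin]);print("fin top",W.mean(0),np.round(1e3*np.linalg.norm(np.roll(W,-1,0)-W,axis=1),1))
col=[(190,258),(292,416),(392,364),(290,206)]
W=np.array([ray("scene",D(p),.096)[:2] for p in col]);print("collar tall S",W.mean(0),np.round(1e3*np.linalg.norm(np.roll(W,-1,0)-W,axis=1),1))
e=W[0]-W[1]+W[3]-W[2];print("yaw(y axis)",np.degrees(np.arctan2(-e[0],e[1])))
fin=[(250,209),(303,297),(328,285),(275,200)]
W=np.array([ray("scene",D(p),.136)[:2] for p in fin]);print("fin S",W.mean(0),np.round(1e3*np.linalg.norm(np.roll(W,-1,0)-W,axis=1),1))
col=[(95,126),(350,108),(362,260),(108,278)]
W=np.array([ray("top",C(p),.061)[:2] for p in col]);print("blank collar",W.mean(0),np.round(1e3*np.linalg.norm(np.roll(W,-1,0)-W,axis=1),1))
print("amber",ray("top",(333,165),.05),"beaker",ray("top",(360,222),.05))
E
```

```text
origin [0.64586341 0.05001558] yaw deg -1.888870659126098 resid mm [[0.3, -0.4], [0.2, 0.2], [-0.3, 0.0], [-0.1, 0.2]]
origin [0.64512374 0.04671333] yaw deg -2.765640596033185 resid mm [[1.2, -2.8], [-0.5, 1.5], [-1.8, -0.5], [1.0, 1.9]]
origin [0.64549606 0.0483633 ] yaw deg -2.3238216458104195 resid mm [[-0.3, 1.4], [0.9, 2.0], [-0.9, 1.5], [0.6, 1.6], [1.8, -4.7], [-1.2, -0.4], [-1.2, -2.0], [0.3, 0.5]]
foot [array([-59.6, 143.7]), array([-60.9, 140.5])]
foot [array([-57.1, -56.4]), array([-58.4, -57.5])]
foot [array([ 92.3, -55.3]), array([ 89.4, -56.4])]
plate 23 [22.8 46.5]
plate 23 [ 23.1 -30. ]
plate -23 [-23.3  47. ]
plate -23 [-22.8 -30.3]
tab 15 [15.9 27.5]
tab -15 [-14.5  27.7]
collar tall [ 0.45650075 -0.34439087] [77.8 44.2 76.9 44.3]
yaw(y axis) 3.5618728540054745
fin top [ 0.45659743 -0.34426272] [42.7 13.4 41.7 12.9]
collar tall S [ 0.45675979 -0.34797182] [76.3 42.1 77.5 44. ]
yaw(y axis) 4.170240535781003
fin S [ 0.45637719 -0.34701021] [41.5 10.2 40.5  9.9]
blank collar [ 0.45029488 -0.24472931] [77.9 45.4 76.9 45.2]
amber [ 0.73525776 -0.15069063  0.05      ] beaker [ 0.62524761 -0.19931055  0.05      ]
```

```bash
cat >> h.py <<'E'
from scipy.spatial.transform import Rotation as Ro
DO=np.array([.6458,.0490,0]);YAW=np.radians(-1.9)
def slotR():
    return (Ro.from_euler('z',YAW)*Ro.from_euler('y',-.43)).as_matrix()
def slotp(x,y,z): # mm -> world
    return DO+[0,0,.112]+slotR()@(np.array([x,y,z])/1e3)
def toslot(p): return 1e3*slotR().T@(np.asarray(p)-DO-[0,0,.112])
def dockTool():
    S=slotR();return np.c_[S[:,1],S[:,0],-S[:,2]]
def downTool(yaw): # tool y at yaw, pointing down
    c,s=np.cos(yaw),np.sin(yaw);y=np.array([c,s,0]);z=np.array([0,0,-1.]);return np.c_[np.cross(y,z),y,z]
def rows(p1,R1,n,p0=None,R0=None):
    if p0 is None:
        from workcell import manip
        st=manip.get_state();p0=st["ee_pos"];R0=Ro.from_rotvec(st["orientation"]).as_matrix()
    w=Ro.from_matrix(R0.T@R1).as_rotvec()/n
    M=sum(R0@Ro.from_rotvec(k*w).as_matrix() for k in range(n))
    t=np.linalg.solve(M,np.asarray(p1)-p0)
    print(f"n={n} xyz cm",np.round(100*t,2).tolist(),"rot",np.round(np.degrees(w),2).tolist(),"|t|",round(100*np.linalg.norm(t),2))
E
python3 - <<'E'
from h import *
print(slotp(0,0,90))
rows(slotp(0,0,90),dockTool(),20)
E
```

```text
[0.60830225 0.05024393 0.19380692]
n=20 xyz cm [-3.58, 0.19, 0.32] rot [-1.05, -0.81, 3.72] |t| 3.6
```

>>> {"api": "carry_out", "payload": {
  "plan": [
    {"xyz": [-3.58,0.19,0.32],"delta_rot": [-1.05,-0.81,3.72],"fingers": 1},
    {"xyz": [-3.58,0.19,0.32],"delta_rot": [-1.05,-0.81,3.72],"fingers": 1},
    {"xyz": [-3.58,0.19,0.32],"delta_rot": [-1.05,-0.81,3.72],"fingers": 1},
    {"xyz": [-3.58,0.19,0.32],"delta_rot": [-1.05,-0.81,3.72],"fingers": 1},
    {"xyz": [-3.58,0.19,0.32],"delta_rot": [-1.05,-0.81,3.72],"fingers": 1},
    {"xyz": [-3.58,0.19,0.32],"delta_rot": [-1.05,-0.81,3.72],"fingers": 1},
    {"xyz": [-3.58,0.19,0.32],"delta_rot": [-1.05,-0.81,3.72],"fingers": 1},
    {"xyz": [-3.58,0.19,0.32],"delta_rot": [-1.05,-0.81,3.72],"fingers": 1},
    {"xyz": [-3.58,0.19,0.32],"delta_rot": [-1.05,-0.81,3.72],"fingers": 1},
    {"xyz": [-3.58,0.19,0.32],"delta_rot": [-1.05,-0.81,3.72],"fingers": 1}
  ]
}}

```text
clock: 0.98
ee_pos: [0.4695, 0.3749, 0.2003]
orientation: [1.345, 2.647, 0.237]
wrist_force: [0.4, -0.4, -0.1]
gripper_width: 0.0275
```

Run:
```python
from h import *
rows(slotp(0,0,90),dockTool(),10)
rows(slotp(0,0,90),dockTool(),14)
```

```text
n=10 xyz cm [-3.57, 0.19, 0.33] rot [-1.04, -0.81, 3.7] |t| 3.59
n=14 xyz cm [-2.55, 0.16, 0.24] rot [-0.74, -0.58, 2.64] |t| 2.57
```

>>> {"api": "carry_out", "payload": {
  "plan": [
    {"xyz": [-3.57,0.19,0.33],"delta_rot": [-1.04,-0.81,3.7],"fingers": 1},
    {"xyz": [-3.57,0.19,0.33],"delta_rot": [-1.04,-0.81,3.7],"fingers": 1},
    {"xyz": [-3.57,0.19,0.33],"delta_rot": [-1.04,-0.81,3.7],"fingers": 1},
    {"xyz": [-3.57,0.19,0.33],"delta_rot": [-1.04,-0.81,3.7],"fingers": 1},
    {"xyz": [-3.57,0.19,0.33],"delta_rot": [-1.04,-0.81,3.7],"fingers": 1},
    {"xyz": [-3.57,0.19,0.33],"delta_rot": [-1.04,-0.81,3.7],"fingers": 1},
    {"xyz": [-3.57,0.19,0.33],"delta_rot": [-1.04,-0.81,3.7],"fingers": 1},
    {"xyz": [-3.57,0.19,0.33],"delta_rot": [-1.04,-0.81,3.7],"fingers": 1},
    {"xyz": [-3.57,0.19,0.33],"delta_rot": [-1.04,-0.81,3.7],"fingers": 1},
    {"xyz": [-3.57,0.19,0.33],"delta_rot": [-1.04,-0.81,3.7],"fingers": 1}
  ]
}}

```text
clock: 1.82
ee_pos: [0.6084, 0.0506, 0.1937]
orientation: [2.014, 1.947, 0.425]
wrist_force: [0.3, -0.1, 0.3]
gripper_width: 0.0005
```

```bash
cat > w.py <<'E'
import sys
from h import *
from workcell import manip
n=sys.argv[1]
st=manip.get_state();d=manip.read_camera("wrist")
np.savez(f"pics/{n}.npz",p=st["ee_pos"],r=st["orientation"],**d)
cv2.imwrite(f"pics/{n}.png",d["pixels"])
print(st["clock"],"slot pos",np.round(toslot(st["ee_pos"]),1),"rot err deg",np.round(np.degrees(Ro.from_matrix(dockTool().T@Ro.from_rotvec(st["orientation"]).as_matrix()).as_rotvec()),2),st["wrist_force"].round(1),st["gripper_width"],st["joints"].round(2))
E
cat >> h.py <<'E'
def wray(f):
    d=np.load(f"pics/{f}.npz");K=d["camera_matrix"];T=np.eye(4);T[:3,:3]=Ro.from_rotvec(d["r"]).as_matrix();T[:3,3]=d["p"];T=T@d["tool_from_camera"]
    def g(u,v):
        x=(u-K[0,2])/K[0,0];y=(v-K[1,2])/K[1,1];r=np.hypot(x,y);k=np.sin(r)/r if r>0 else 1
        return T[:3,3],T[:3,:3]@np.array([x*k,-y*k,-np.cos(r)])
    return g
def wslot(f,u,v,z): # slot coords of pixel on plane slot z (mm)
    o,d=wray(f)(u,v);o=toslot(o);d=slotR().T@d;return o+d*(z-o[2])/d[2]
def wplane(f,u,v,h):
    o,d=wray(f)(u,v);return o+d*(h-o[2])/d[2]
E
python3 w.py w1
```

```text
1.8167 slot pos [ 0.1  0.4 89.9] rot err deg [ 0.01 -0.01  0.05] [ 0.3 -0.1  0.3] 0.00047418322175334283 [-0.14 -0.05  1.92  0.06  0.85 -0.13]
```

View pics/w1.png

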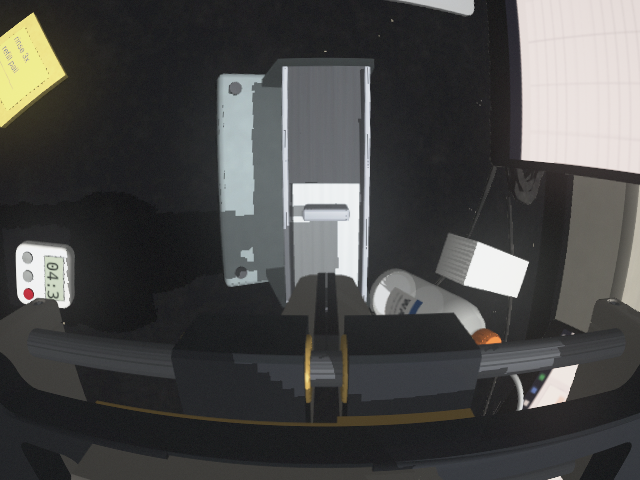

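Run:
```python
from h import *
im=cv2.imread("pics/w1.png");cv2.imwrite("pics/w1c.png",cv2.resize(im[50:310,250:400],None,fx=2.3*2/2,fy=2.3,interpolation=cv2.INTER_CUBIC))
for n,u,v,z in(("Lrail far",285,67,6),("Rrail far",368.5,67,6),("Lrail mid",286.5,180,6),("Rrail mid",368,180,6),("plate TL",292,183.5,4.5),("plate TR",360,183.5,4.5),("tab L top",303,209,29.5),("tab R",349,209,29.5)):
    print(n,np.round(wslot("w1",u,v,z),1))
```

```text
Lrail far [-28.2 127.4   6. ]
Rrail far [ 28.6 127.4   6. ]
Lrail mid [-27.6  48.5   6. ]
Rrail mid [28.4 48.5  6. ]
plate TL [-23.9  45.9   4.5]
plate TR [23.1 45.9  4.5]
tab L top [-15.   31.9  29.5]
tab R [14.  31.9 29.5]
```

View pics/w1c.png

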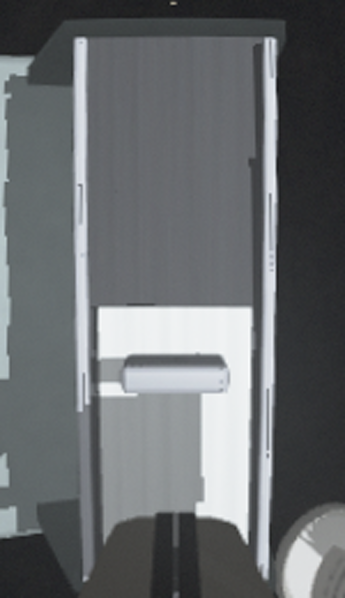

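```bash
sed -i 's/^DO=.*YAW/DO=np.array([.6460,.0500,0]);YAW/' h.py
python3 - <<'E'
from h import *
rows(slotp(0,0,10),dockTool(),4)
E
```

```text
n=4 xyz cm [0.15, 0.01, 1.98] rot [-0.01, 0.07, -0.08] |t| 1.98
```

>>> {"api": "carry_out", "payload": {
  "plan": [
    {"xyz": [0,0,3],"fingers": 1},
    {"xyz": [0,0,2.5],"fingers": 1},
    {"xyz": [0,0,1.5],"fingers": 1},
    {"xyz": [0,0,1],"fingers": 1},
    {"xyz": [0,0,0],"fingers": 1}
  ]
}}

```text
validation failed for argument at $.pl...
```

```bash
python3 w.py w2
```

```text
1.8667 slot pos [-0.3 -5.7 89.1] rot err deg [ 0.02 -0.28  0.33] [ 0.4 -3.6 -1.1] -3.389593276468178e-05 [-0.15 -0.05  1.92  0.06  0.85 -0.13]
```

>>> {"api": "carry_out", "payload": {
  "plan": [
    {"xyz": [0,0,0],"delta_rot": [0,0,0],"fingers": 1},
    {"xyz": [0,0,0],"delta_rot": [0,0,0],"fingers": 1}
  ]
}}

```text
clock: 2.08
ee_pos: [0.6081, 0.053, 0.1937]
orientation: [2.012, 1.952, 0.424]
wrist_force: [-0.6, 0.6, 0.4]
gripper_width: 0.0008
```

```bash
python3 w.py w2;python3 - <<'E'
from h import *
for n,u,v,z in(("Lrail far",285,67,6),("plate",330,183.5,4.5),("tab L top",330,209,29.5)):
    print(n,np.round(wslot("w1",u,v,z),1))
rows(slotp(0,0,10),dockTool(),4)
E
```

```text
2.0833 slot pos [-0.5  1.7 90.1] rot err deg [ 0.09  0.07 -0.17] [-0.6  0.6  0.4] 0.0007537493379069178 [-0.13 -0.05  1.92  0.06  0.85 -0.13]
Lrail far [-28.4 126.4   6. ]
plate [ 2.2 44.8  4.5]
tab L top [ 1.9 30.8 29.5]
n=4 xyz cm [-0.06, 0.01, 2.01] rot [-0.02, -0.02, 0.05] |t| 2.01
```

View pics/w2.png

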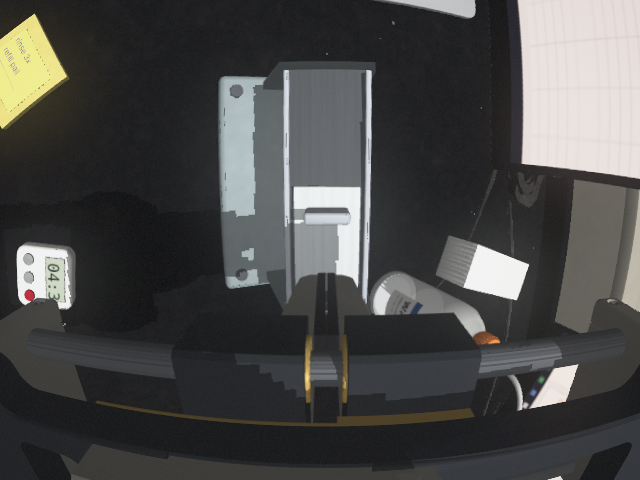

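Run:
```python
from h import *
for n,u,v,z in(("Lrail far",286,70,6),("Rrail",369.5,70,6),("plate",330,186.5,4.5),("tab L top",330,212,29.5)):
    print(n,np.round(wslot("w2",u,v,z),1))
from workcell import manip
st=manip.get_state();print(st["clock"],toslot(st["ee_pos"]),st["qd"])
```

```text
Lrail far [-28.7 126.7   6. ]
Rrail [ 28.2 126.9   6. ]
plate [ 1.4 45.2  4.5]
tab L top [ 1.3 31.3 29.5]
2.1333 [-0.37173413  2.17519408 90.20272222] [ 0.01174566 -0.00060996 -0.00445078 -0.00128899 -0.00219742 -0.00108136]
```

>>> {"api": "carry_out", "payload": {
  "plan": [
    {"xyz": [-0.1,0,3],"delta_rot": [0,0,0],"fingers": 1},
    {"xyz": [0,0,2.5],"delta_rot": [0,0,0],"fingers": 1},
    {"xyz": [0,0,1.5],"delta_rot": [0,0,0],"fingers": 1},
    {"xyz": [0,0,1],"delta_rot": [0,0,0],"fingers": 1},
    {"xyz": [0,0,0],"delta_rot": [0,0,0],"fingers": 1}
  ]
}}

```text
clock: 2.55
ee_pos: [0.6405, 0.0517, 0.1186]
orientation: [2.013, 1.956, 0.422]
wrist_force: [0.0, 0.2, -0.0]
gripper_width: 0.0008
```

```bash
python3 w.py w3
```

```text
2.55 slot pos [-2.3  1.5  8.3] rot err deg [ 0.29  0.1  -0.22] [ 0.   0.2 -0. ] 0.0008175857123179492 [-0.13  0.13  1.89  0.06  0.7  -0.14]
```

View pics/w3.png

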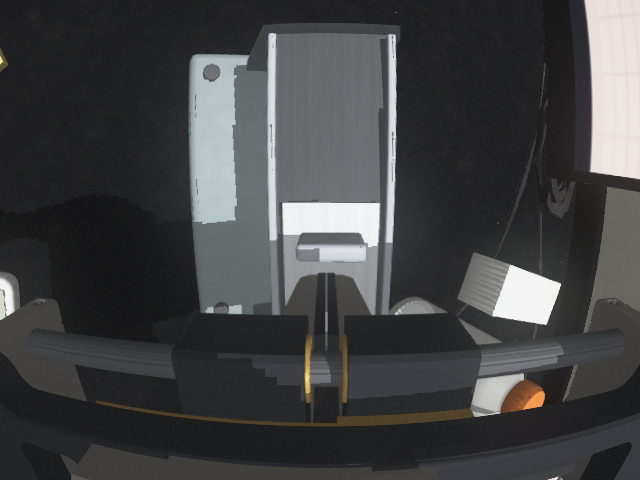

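>>> {"api": "carry_out", "payload": {
  "plan": [
    {"xyz": [0.8,0.1,-0.1],"delta_rot": [0,0,0],"fingers": 1},
    {"xyz": [0.8,0,0],"delta_rot": [0,0,0],"fingers": 1},
    {"xyz": [0.8,0,0],"delta_rot": [0,0,0],"fingers": 1},
    {"xyz": [0.8,0,0],"delta_rot": [0,0,0],"fingers": 1},
    {"xyz": [0.8,0,0],"delta_rot": [0,0,0],"fingers": 1},
    {"xyz": [0.8,0,0],"delta_rot": [0,0,0],"fingers": 1},
    {"xyz": [0.8,0,0],"delta_rot": [0,0,0],"fingers": 1},
    {"xyz": [0.8,0,0],"delta_rot": [0,0,0],"fingers": 1},
    {"xyz": [0.8,0,0],"delta_rot": [0,0,0],"fingers": 1},
    {"xyz": [0,0,0],"delta_rot": [0,0,0],"fingers": 1}
  ]
}}

```text
clock: 3.43
ee_pos: [0.6439, 0.124, 0.1221]
orientation: [2.011, 1.953, 0.425]
wrist_force: [1.1, -0.2, -0.4]
gripper_width: 0.0005
```

```bash
python3 w.py w4
```

```text
3.4333 slot pos [ 0.1 73.9 11.1] rot err deg [ 0.1   0.1  -0.19] [ 1.1 -0.2 -0.4] 0.00048531291570303234 [ 0.02  0.16  1.85 -0.03  0.7   0.06]
```

View pics/w4.png

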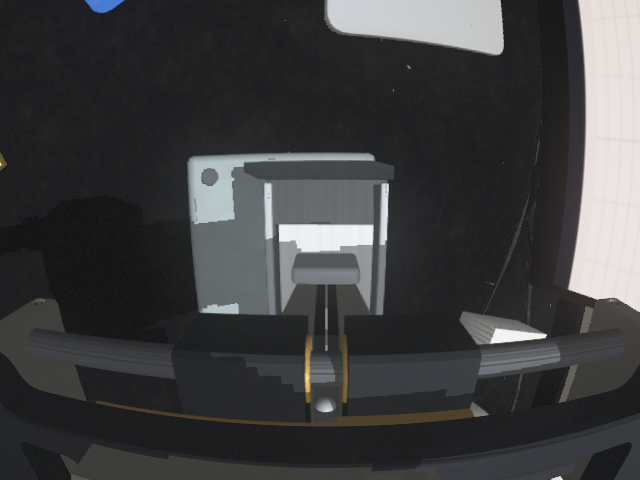

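Run:
```python
from h import *
print(wslot("w4",330,224.5,4.5),wslot("w4",270,183,6),wslot("w4",325,257,29.5))
```

```text
[  1.31531195 106.14022979   4.5       ] [-27.42199334 126.66221897   6.        ] [-1.00472633 96.91472117 29.5       ]
```

>>> {"api": "carry_out", "payload": {
  "plan": [
    {"xyz": [0.5,0,0.1],"delta_rot": [0,0,0],"fingers": 1},
    {"xyz": [0.5,0,0],"delta_rot": [0,0,0],"fingers": 1},
    {"xyz": [0.3,0,0],"delta_rot": [0,0,0],"fingers": 1},
    {"xyz": [0.2,0,0],"delta_rot": [0,0,0],"fingers": 1},
    {"xyz": [0.1,0,0],"delta_rot": [0,0,0],"fingers": 1},
    {"xyz": [0,0,0],"delta_rot": [0,0,0],"fingers": 1}
  ]
}}

```text
clock: 3.98
ee_pos: [0.6449, 0.1385, 0.1212]
orientation: [2.012, 1.952, 0.424]
wrist_force: [-0.4, -0.6, -0.1]
gripper_width: 0.0005
```

```bash
python3 w.py w5
```

```text
3.9833 slot pos [ 0.2 88.4 10.1] rot err deg [ 0.09  0.05 -0.14] [-0.4 -0.6 -0.1] 0.00047168809197746417 [ 0.04  0.18  1.83 -0.05  0.71  0.1 ]
```

View pics/w5.png

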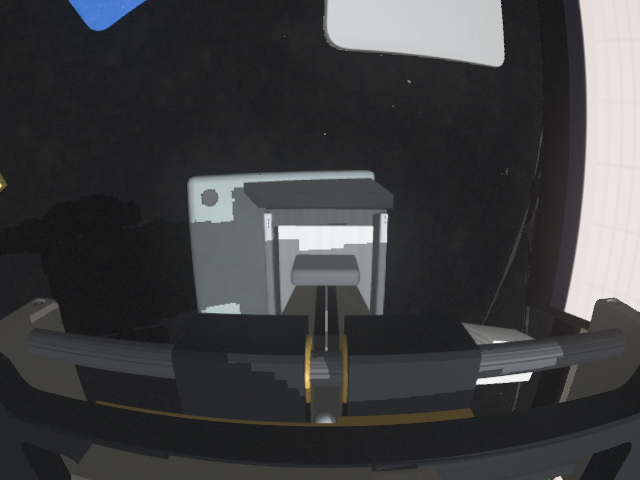

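>>> {"api": "carry_out", "payload": {
  "plan": [
    {"xyz": [0.15,0,0],"delta_rot": [0,0,0],"fingers": 1},
    {"xyz": [0.1,0,0],"delta_rot": [0,0,0],"fingers": 1},
    {"xyz": [0,0,0],"delta_rot": [0,0,0],"fingers": 1}
  ]
}}

```text
clock: 4.28
ee_pos: [0.6452, 0.1408, 0.1215]
orientation: [2.012, 1.951, 0.425]
wrist_force: [0.2, -1.0, -0.7]
gripper_width: 0.0005
```

>>> {"api": "carry_out", "payload": {
  "plan": [
    {"xyz": [0.1,0,0],"delta_rot": [0,0,0],"fingers": 1},
    {"xyz": [0,0,0],"delta_rot": [0,0,0],"fingers": 1}
  ]
}}

```text
clock: 4.45
ee_pos: [0.6452, 0.1418, 0.1215]
orientation: [2.012, 1.951, 0.425]
wrist_force: [-0.8, -1.3, -0.8]
gripper_width: 0.0001
```

>>> {"api": "carry_out", "payload": {
  "plan": [
    {"xyz": [0.1,0,0],"delta_rot": [0,0,0],"fingers": 1},
    {"xyz": [0,0,0],"delta_rot": [0,0,0],"fingers": 1}
  ]
}}

```text
clock: 4.62
ee_pos: [0.6453, 0.1422, 0.1215]
orientation: [2.011, 1.951, 0.423]
wrist_force: [0.3, -4.4, -0.2]
gripper_width: 0.0004
```

>>> {"api": "carry_out", "payload": {
  "plan": [
    {"xyz": [0.1,0,0],"delta_rot": [0,0,0],"fingers": 1},
    {"xyz": [0,0,0],"delta_rot": [0,0,0],"fingers": 1}
  ]
}}

```text
clock: 4.78
ee_pos: [0.6453, 0.1423, 0.1215]
orientation: [2.011, 1.951, 0.421]
wrist_force: [-2.3, -7.9, 0.7]
gripper_width: 0.0005
```

>>> {"api": "carry_out", "payload": {
  "plan": [
    {"xyz": [-0.5,0,0],"delta_rot": [0,0,0],"fingers": 1},
    {"xyz": [-0.5,0,0],"delta_rot": [0,0,0],"fingers": 1},
    {"xyz": [0,0,-2],"delta_rot": [0,0,0],"fingers": 1},
    {"xyz": [-2,0,-3.5],"delta_rot": [0,0,0],"fingers": 0.5},
    {"xyz": [-3,0,-2.5],"delta_rot": [0,0,0],"fingers": 0.3},
    {"xyz": [-3,0,0],"delta_rot": [0,0,0],"fingers": 0.3},
    {"xyz": [-3,0,0],"delta_rot": [0,0,0],"fingers": 0.3},
    {"xyz": [0,0,0],"delta_rot": [0,0,0],"fingers": 0.3}
  ]
}}

```text
clock: 5.45
ee_pos: [0.6089, 0.0207, 0.1957]
orientation: [2.013, 1.945, 0.425]
wrist_force: [0.5, -0.3, 0.4]
gripper_width: 0.0318
```

```bash
python3 w.py w6;python3 - <<'E'
from h import *
rows([.4566,-.3455,.200],downTool(np.radians(3.6)),12)
E
```

```text
5.45 slot pos [  2.1 -30.5  91.1] rot err deg [-0.11 -0.12  0.05] [ 0.5 -0.3  0.4] 0.031844526941827926 [-0.2  -0.06  1.92  0.09  0.85 -0.21]
n=12 xyz cm [-3.06, -1.27, -0.33] rot [2.05, 0.1, -0.46] |t| 3.32
```

View pics/w6.png

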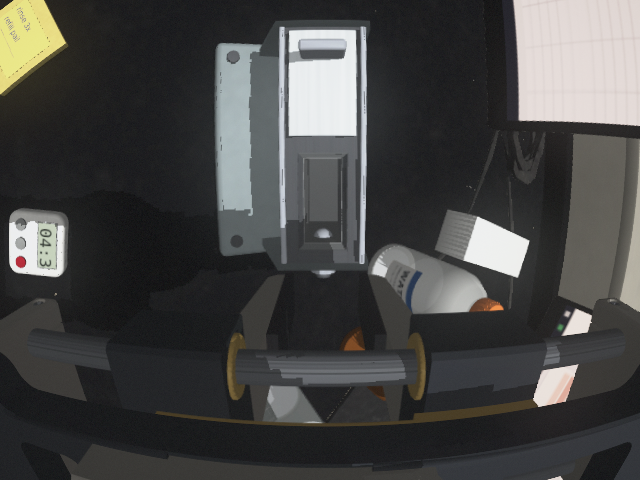

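Run:
```python
from h import *
im=cv2.imread("pics/w6.png");cv2.imwrite("pics/w6c.png",cv2.resize(im[10:290,260:390],None,fx=2,fy=2,interpolation=cv2.INTER_CUBIC))
for n,u,v,z in(("mouth TL",298.5,153.5,0),("mouth TR",347.5,153.5,0),("mouth BL",298,248,0),("mouth BR",347.5,248,0),("rail LF",282,26,6),("rail RF",364.5,27,6),("railLN",283,263,6),("rail RN",364,263,6),("plate near",322,136,4.5)):
    print(n,np.round(wslot("w6",u,v,z),1))
```

```text
mouth TL [-17.5  35.6   0. ]
mouth TR [16.8 35.5  0. ]
mouth BL [-18.8 -32.7   0. ]
mouth BR [ 17.3 -32.8   0. ]
rail LF [-28.5 127.5   6. ]
rail RF [ 28.5 126.5   6. ]
railLN [-29.5 -42.4   6. ]
rail RN [ 29.1 -42.5   6. ]
plate near [-1.  47.6  4.5]
```

View pics/w6c.png

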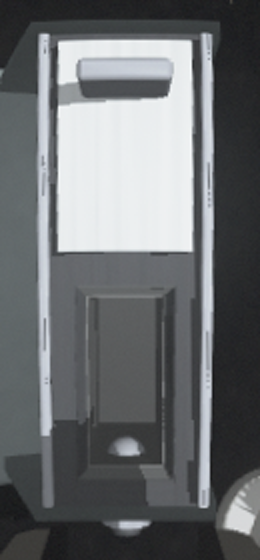

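>>> {"api": "carry_out", "payload": {
  "plan": [
    {"xyz": [-3.06,-1.27,-0.33],"delta_rot": [2.05,0.1,-0.46],"fingers": 0.3},
    {"xyz": [-3.06,-1.27,-0.33],"delta_rot": [2.05,0.1,-0.46],"fingers": 0.3},
    {"xyz": [-3.06,-1.27,-0.33],"delta_rot": [2.05,0.1,-0.46],"fingers": 0.3},
    {"xyz": [-3.06,-1.27,-0.33],"delta_rot": [2.05,0.1,-0.46],"fingers": 0.3},
    {"xyz": [-3.06,-1.27,-0.33],"delta_rot": [2.05,0.1,-0.46],"fingers": 0.3},
    {"xyz": [-3.06,-1.27,-0.33],"delta_rot": [2.05,0.1,-0.46],"fingers": 0.3},
    {"xyz": [-3.06,-1.27,-0.33],"delta_rot": [2.05,0.1,-0.46],"fingers": 0.3},
    {"xyz": [-3.06,-1.27,-0.33],"delta_rot": [2.05,0.1,-0.46],"fingers": 0.3},
    {"xyz": [-3.06,-1.27,-0.33],"delta_rot": [2.05,0.1,-0.46],"fingers": 0.3},
    {"xyz": [-3.06,-1.27,-0.33],"delta_rot": [2.05,0.1,-0.46],"fingers": 0.3}
  ]
}}

```text
clock: 6.33
ee_pos: [0.4796, -0.2822, 0.1936]
orientation: [2.128, 2.242, 0.075]
wrist_force: [1.0, -0.8, -0.7]
gripper_width: 0.0641
```

Run:
```python
from h import *
rows([.4566,-.3455,.200],downTool(np.radians(3.6)),3)
```

```text
n=3 xyz cm [-2.07, -0.87, -0.25] rot [1.33, 0.05, -0.2] |t| 2.26
```

```bash
sed -i 's/^DO=.*YAW=/DO=np.array([.6460,.0508,0]);YAW=/' h.py
python3 - <<'E'
from h import *
rows([.4566,-.415,.200],downTool(np.radians(3.6)),5)
E
```

```text
n=5 xyz cm [-2.63, -0.6, -0.15] rot [0.8, 0.03, -0.12] |t| 2.7
```

>>> {"api": "carry_out", "payload": {
  "plan": [
    {"xyz": [-2.63,-0.6,-0.15],"delta_rot": [0.8,0,-0.1],"fingers": 0.3},
    {"xyz": [-2.63,-0.6,-0.15],"delta_rot": [0.8,0,-0.1],"fingers": 0.3},
    {"xyz": [-2.63,-0.6,-0.15],"delta_rot": [0.8,0,-0.1],"fingers": 0.3},
    {"xyz": [-2.63,-0.6,-0.15],"delta_rot": [0.8,0,-0.1],"fingers": 0.3},
    {"xyz": [-2.63,-0.6,-0.15],"delta_rot": [0.8,0,-0.1],"fingers": 0.3},
    {"xyz": [0,0,0],"delta_rot": [0,0,0],"fingers": 0.3},
    {"xyz": [0,0,0],"delta_rot": [0,0,0],"fingers": 0.3},
    {"xyz": [0,0,0],"delta_rot": [0,0,0],"fingers": 0.3}
  ]
}}

```text
clock: 7.0
ee_pos: [0.4573, -0.4134, 0.1999]
orientation: [2.151, 2.286, -0.001]
wrist_force: [0.1, 0.0, -0.6]
gripper_width: 0.0646
```

```bash
python3 w.py w7;python3 - <<'E'
import numpy as np
d=np.load("pics/w7.npz");print(d["p"],d["r"])
E
```

```text
7.0 slot pos [-120.8 -470.2  152.1] rot err deg [24.55  1.03 -5.32] [ 0.1  0.  -0.6] 0.06458083134812832 [-0.93  0.27  1.49 -0.    1.37 -0.99]
[ 0.45729867 -0.41339163  0.19987133] [ 2.15146296e+00  2.28594038e+00 -1.19997262e-03]
```

View pics/w7.png

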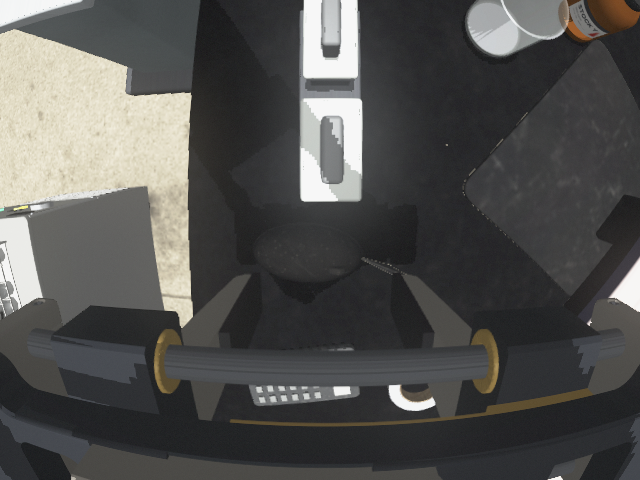

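Run:
```python
from h import *
im=cv2.imread("pics/w7.png");cv2.imwrite("pics/w7c.png",cv2.resize(im[85:215,285:380],None,fx=4,fy=4,interpolation=cv2.INTER_CUBIC))
```

```text
(no output)
```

View pics/w7c.png

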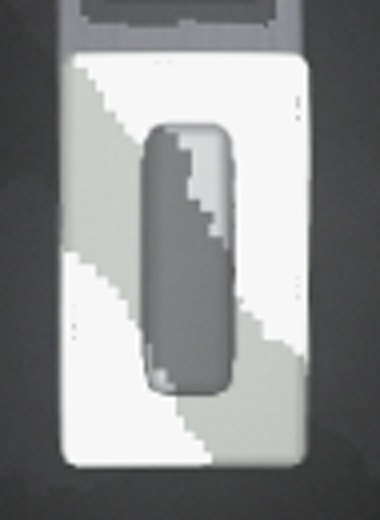

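Run:
```python
from h import *
f=lambda p:(p[0]/4+285-.4,p[1]/4+85-.4)
for name,cs,h in(("collar",[(61,52),(309,52),(305,467),(61,467)],.096),("fin",[(145,123),(233,123),(233,395),(146,395)],.136)):
    W=np.array([wplane("w7",*f(p),h)[:2] for p in cs])
    e=W[0]-W[3]+W[1]-W[2]
    print(name,W.mean(0),np.round(1e3*np.linalg.norm(np.roll(W,-1,0)-W,axis=1),1),np.degrees(np.arctan2(-e[0],e[1])))
```

```text
collar [ 0.45579443 -0.34417229] [45.2 77.4 45.5 77.2] 3.2220855770195174
fin [ 0.45604188 -0.34435136] [13.7 43.  13.7 43. ] 3.61693937161346
```

Run:
```python
from h import *
rows([.4562,-.3443,.160],downTool(np.radians(3.5)),3)
```

```text
n=3 xyz cm [2.3, 0.1, 1.33] rot [0.02, 0.05, -0.0] |t| 2.66
```

>>> {"api": "carry_out", "payload": {
  "plan": [
    {"xyz": [2.3,0.1,1.33],"delta_rot": [0,0,0],"fingers": 0.3},
    {"xyz": [2.3,0.1,1.33],"delta_rot": [0,0.1,0],"fingers": 0.3},
    {"xyz": [2.3,0.1,1.33],"delta_rot": [0,0,0],"fingers": 0.3},
    {"xyz": [0,0,0],"delta_rot": [0,0,0],"fingers": 0.3},
    {"xyz": [0,0,0],"delta_rot": [0,0,0],"fingers": 0.3},
    {"xyz": [0,0,0],"delta_rot": [0,0,0],"fingers": 0.3}
  ]
}}

```text
clock: 7.55
ee_pos: [0.4561, -0.3459, 0.1612]
orientation: [2.15, 2.285, -0.001]
wrist_force: [0.5, -0.3, -0.1]
gripper_width: 0.0649
```

Run:
```python
from h import *
rows([.4562,-.3443,.102],downTool(np.radians(3.5)),4)
```

```text
n=4 xyz cm [0.04, 0.0, 1.48] rot [0.03, 0.05, -0.01] |t| 1.48
```

>>> {"api": "carry_out", "payload": {
  "plan": [
    {"xyz": [0.06,0,1.9],"delta_rot": [0.05,0.1,0],"fingers": 0.3},
    {"xyz": [0.06,0,1.9],"delta_rot": [0.05,0.1,0],"fingers": 0.3},
    {"xyz": [0.04,0,1.3],"delta_rot": [0,0,0],"fingers": 0.3},
    {"xyz": [0,0,0.8],"delta_rot": [0,0,0],"fingers": 0.3},
    {"xyz": [0,0,0],"delta_rot": [0,0,0],"fingers": 0.3},
    {"xyz": [0,0,0],"delta_rot": [0,0,0],"fingers": 0.3}
  ]
}}

```text
clock: 8.05
ee_pos: [0.4556, -0.3447, 0.1016]
orientation: [-2.154, -2.285, -0.001]
wrist_force: [0.6, 0.3, 0.6]
gripper_width: 0.0641
```

>>> {"api": "carry_out", "payload": {
  "plan": [
    {"xyz": [0,0,0],"delta_rot": [0,0,0],"fingers": 0.6},
    {"xyz": [0,0,0],"delta_rot": [0,0,0],"fingers": 0.75},
    {"xyz": [0,0,0],"delta_rot": [0,0,0],"fingers": 0.85},
    {"xyz": [0,0,0],"delta_rot": [0,0,0],"fingers": 1},
    {"xyz": [0,0,0],"delta_rot": [0,0,0],"fingers": 1},
    {"xyz": [0,0,0],"delta_rot": [0,0,0],"fingers": 1}
  ],
  "grip_force": 40
}}

```text
clock: 8.55
ee_pos: [0.4555, -0.3443, 0.1015]
orientation: [-2.153, -2.286, -0.001]
wrist_force: [0.5, 0.2, -0.1]
gripper_width: 0.0269
```

>>> {"api": "carry_out", "payload": {
  "plan": [
    {"xyz": [0,0,0],"delta_rot": [0,0,0],"fingers": 1},
    {"xyz": [0,0,0],"delta_rot": [0,0,0],"fingers": 1},
    {"xyz": [0,0,0],"delta_rot": [0,0,0],"fingers": 1},
    {"xyz": [0,0,0],"delta_rot": [0,0,0],"fingers": 1}
  ],
  "grip_force": 55
}}

```text
clock: 8.88
ee_pos: [0.4554, -0.3442, 0.1013]
orientation: [-2.153, -2.285, -0.001]
wrist_force: [-0.2, -0.9, 0.0]
gripper_width: 0.0138
```

Run:
```python
from h import *
from workcell import manip
st=manip.get_state();print(st["ee_pos"],Ro.from_rotvec(st["orientation"]).as_matrix().round(4).tolist())
```

```text
[ 0.45538034 -0.34416318  0.1012775 ] [[-0.0596, 0.9982, -0.001], [0.9982, 0.0596, 0.0017], [0.0017, -0.0009, -1.0]]
```

>>> {"api": "carry_out", "payload": {
  "plan": [
    {"xyz": [0,0,-1],"delta_rot": [0,0,0],"fingers": 1},
    {"xyz": [0,0,-2],"delta_rot": [0,0,0],"fingers": 1},
    {"xyz": [0,0,-3],"delta_rot": [0,0,0],"fingers": 1},
    {"xyz": [0,0,-3],"delta_rot": [0,0,0],"fingers": 1},
    {"xyz": [0,0,-3],"delta_rot": [0,0,0],"fingers": 1},
    {"xyz": [0,0,-2],"delta_rot": [0,0,0],"fingers": 1},
    {"xyz": [0,0,-1],"delta_rot": [0,0,0],"fingers": 1},
    {"xyz": [0,0,0],"delta_rot": [0,0,0],"fingers": 1}
  ]
}}

```text
clock: 9.55
ee_pos: [0.4565, -0.3455, 0.2546]
orientation: [2.152, 2.284, -0.0]
wrist_force: [0.2, 0.6, -0.8]
gripper_width: 0.014
```

```bash
python3 w.py w8
python3 - <<'E'
from h import *
from workcell import manip
for n in("scene",):
    d=manip.read_camera(n);cv2.imwrite("pics/s8.png",cv2.resize(d["pixels"][200:440,200:520],None,fx=2,fy=2))
rows(slotp(0,0,150),dockTool(),20)
E
```

```text
9.55 slot pos [-100.8 -402.4  203.1] rot err deg [24.47  1.   -5.27] [ 0.2  0.6 -0.8] 0.014003770292913225 [-0.86  0.12  1.56  0.    1.46 -0.92]
n=20 xyz cm [1.98, 0.66, 0.14] rot [-1.24, -0.06, 0.26] |t| 2.09
```

View pics/s8.png

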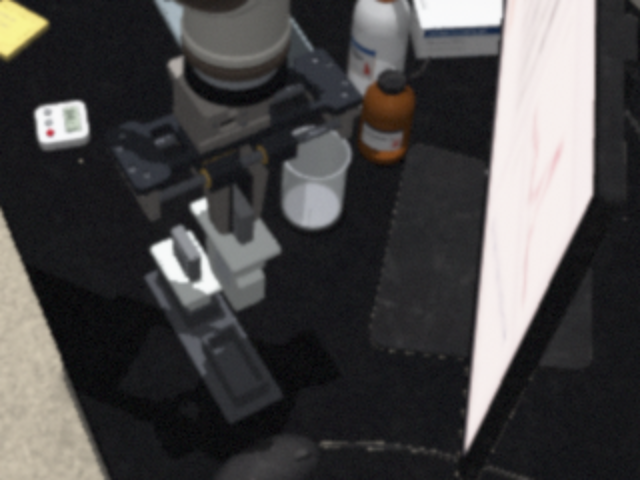

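Scene view: the cartridge hangs straight in the gripper (crop ~240,250), pocket empty, blank still in place. Transit to the dock.

>>> {"api": "carry_out", "payload": {
  "plan": [
    {"xyz": [1.98,0.66,0.14],"delta_rot": [-1.24,-0.06,0.26],"fingers": 1},
    {"xyz": [1.98,0.66,0.14],"delta_rot": [-1.24,-0.06,0.26],"fingers": 1},
    {"xyz": [1.98,0.66,0.14],"delta_rot": [-1.24,-0.06,0.26],"fingers": 1},
    {"xyz": [1.98,0.66,0.14],"delta_rot": [-1.24,-0.06,0.26],"fingers": 1},
    {"xyz": [1.98,0.66,0.14],"delta_rot": [-1.24,-0.06,0.26],"fingers": 1},
    {"xyz": [1.98,0.66,0.14],"delta_rot": [-1.24,-0.06,0.26],"fingers": 1},
    {"xyz": [1.98,0.66,0.14],"delta_rot": [-1.24,-0.06,0.26],"fingers": 1},
    {"xyz": [1.98,0.66,0.14],"delta_rot": [-1.24,-0.06,0.26],"fingers": 1},
    {"xyz": [1.98,0.66,0.14],"delta_rot": [-1.24,-0.06,0.26],"fingers": 1},
    {"xyz": [1.98,0.66,0.14],"delta_rot": [-1.24,-0.06,0.26],"fingers": 1}
  ]
}}

```text
clock: 10.48
ee_pos: [0.5135, -0.1423, 0.2405]
orientation: [2.095, 2.123, 0.225]
wrist_force: [0.1, 0.3, -0.8]
gripper_width: 0.0133
```

Run:
```python
from h import *
rows(slotp(0,0,150),dockTool(),10)
```

```text
n=10 xyz cm [1.96, 0.68, 0.13] rot [-1.25, -0.08, 0.25] |t| 2.08
```

>>> {"api": "carry_out", "payload": {
  "plan": [
    {"xyz": [1.96,0.68,0.13],"delta_rot": [-1.25,-0.08,0.25],"fingers": 1},
    {"xyz": [1.96,0.68,0.13],"delta_rot": [-1.25,-0.08,0.25],"fingers": 1},
    {"xyz": [1.96,0.68,0.13],"delta_rot": [-1.25,-0.08,0.25],"fingers": 1},
    {"xyz": [1.96,0.68,0.13],"delta_rot": [-1.25,-0.08,0.25],"fingers": 1},
    {"xyz": [1.96,0.68,0.13],"delta_rot": [-1.25,-0.08,0.25],"fingers": 1},
    {"xyz": [1.96,0.68,0.13],"delta_rot": [-1.25,-0.08,0.25],"fingers": 1},
    {"xyz": [1.96,0.68,0.13],"delta_rot": [-1.25,-0.08,0.25],"fingers": 1},
    {"xyz": [1.96,0.68,0.13],"delta_rot": [-1.25,-0.08,0.25],"fingers": 1},
    {"xyz": [1.96,0.68,0.13],"delta_rot": [-1.25,-0.08,0.25],"fingers": 1},
    {"xyz": [1.96,0.68,0.13],"delta_rot": [-1.25,-0.08,0.25],"fingers": 1}
  ]
}}

```text
clock: 11.32
ee_pos: [0.5833, 0.0527, 0.248]
orientation: [2.011, 1.948, 0.423]
wrist_force: [0.5, 0.0, -0.8]
gripper_width: 0.0133
```

>>> {"api": "carry_out", "payload": {
  "plan": [
    {"xyz": [0,0,0],"delta_rot": [0,0,0],"fingers": 1},
    {"xyz": [0,0,0],"delta_rot": [0,0,0],"fingers": 1},
    {"xyz": [0,0,0],"delta_rot": [0,0,0],"fingers": 1},
    {"xyz": [0,0,0],"delta_rot": [0,0,0],"fingers": 1}
  ]
}}

```text
clock: 11.65
ee_pos: [0.5841, 0.0506, 0.2501]
orientation: [2.01, 1.946, 0.424]
wrist_force: [0.2, 0.2, -0.5]
gripper_width: 0.0135
```

```bash
python3 w.py w9
python3 - <<'E'
from h import *
rows(slotp(0,0,105),dockTool(),4)
from workcell import manip
d=manip.read_camera("scene");cv2.imwrite("pics/s9.png",cv2.resize(d["pixels"][60:300,200:520],None,fx=2.5,fy=2.5))
E
```

```text
11.65 slot pos [  1.4  -2.2 151.3] rot err deg [-0.12 -0.18 -0.08] [ 0.2  0.2 -0.5] 0.013534934942469193 [-0.14 -0.17  1.92  0.05  0.97 -0.13]
n=4 xyz cm [0.06, -0.04, 1.16] rot [0.04, 0.05, 0.02] |t| 1.17
```

View pics/w9.png

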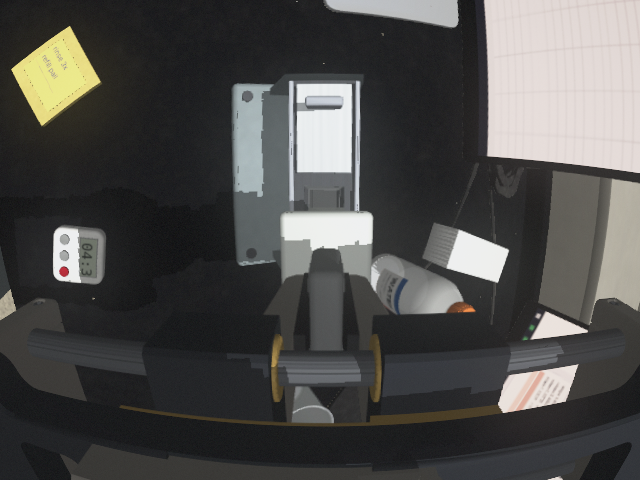

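View pics/s9.png

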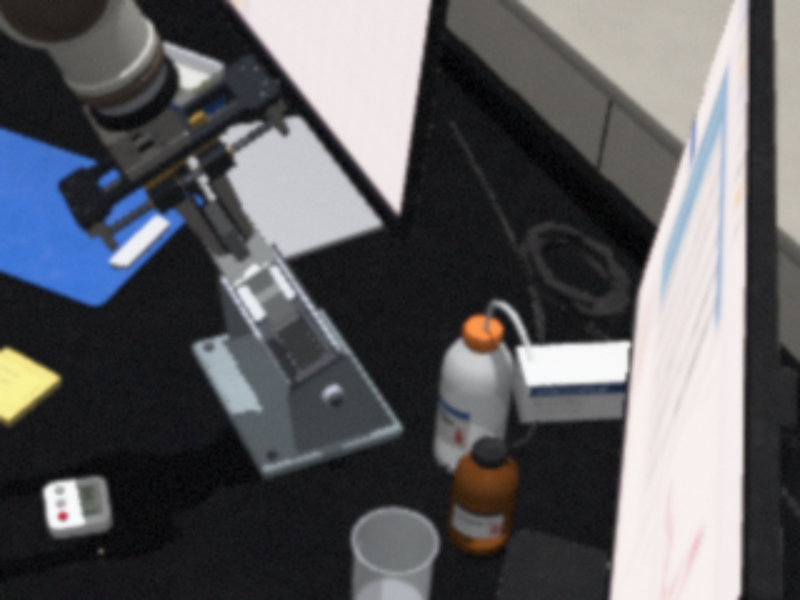

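Run:
```python
from h import *
im=cv2.imread("pics/w9.png");cv2.imwrite("pics/w9c.png",cv2.resize(im[65:325,260:400],None,fx=2.3,fy=2.3,interpolation=cv2.INTER_CUBIC))
p=toslot(np.load("pics/w9.npz")["p"]);print(p)
for u,v in((281,213),(372,213)): print("collar",wslot("w9",u,v,p[2]-5.3)-p)
for u,v in((292,82),(358.5,82)):print("rail",wslot("w9",u,v,6))
print("plate near",wslot("w9",325,172.5,4.5),"tab far",wslot("w9",325,97,29.5))
```

```text
[  1.35581746  -2.21078897 151.33215006]
collar [-22.33714208  38.23510354  -5.3       ]
collar [21.57905896 38.24571561 -5.3       ]
rail [-27.56738557 125.0346035    6.        ]
rail [ 28.35193605 125.05860838   6.        ]
plate near [ 0.21519973 46.92655097  4.5       ] tab far [  0.19614819 108.18699991  29.5       ]
```

View pics/w9c.png

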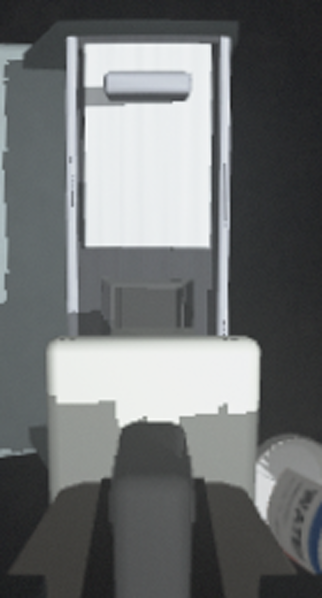

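>>> {"api": "carry_out", "payload": {
  "plan": [
    {"xyz": [0.06,-0.03,1.16],"delta_rot": [0,0,0],"fingers": 1},
    {"xyz": [0.06,-0.03,1.16],"delta_rot": [0,0.1,0],"fingers": 1},
    {"xyz": [0.06,-0.03,1.16],"delta_rot": [0.1,0,0],"fingers": 1},
    {"xyz": [0.06,0,1.16],"delta_rot": [0,0.1,0],"fingers": 1},
    {"xyz": [0,0,0],"delta_rot": [0,0,0],"fingers": 1},
    {"xyz": [0,0,0],"delta_rot": [0,0,0],"fingers": 1},
    {"xyz": [0,0,0],"delta_rot": [0,0,0],"fingers": 1},
    {"xyz": [0,0,0],"delta_rot": [0,0,0],"fingers": 1}
  ],
  "grip_force": 60
}}

```text
clock: 12.42
ee_pos: [0.6037, 0.0532, 0.2094]
orientation: [2.009, 1.949, 0.429]
wrist_force: [0.5, -0.5, -2.3]
gripper_width: 0.0132
```

```bash
python3 w.py w10
python3 - <<'E'
from h import *
p=toslot(np.load("pics/w10.npz")["p"])
im=cv2.imread("pics/w10.png");cv2.imwrite("pics/w10c.png",cv2.resize(im[65:325,240:420],None,fx=2.3,fy=2.3,interpolation=cv2.INTER_CUBIC))
E
```

```text
12.4167 slot pos [  2.2   1.  106.2] rot err deg [-0.2   0.05 -0.13] [ 0.5 -0.5 -2.3] 0.013230119573640965 [-0.13 -0.08  1.92  0.06  0.88 -0.13]
```

View pics/w10c.png

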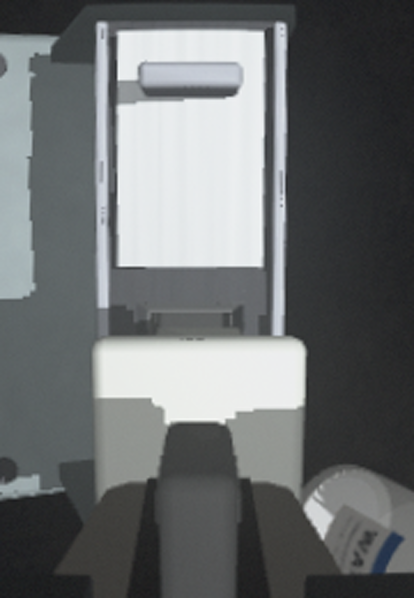

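>>> {"api": "carry_out", "payload": {
  "plan": [
    {"xyz": [-0.1,-0.15,0.3],"delta_rot": [0.1,0,0.1],"fingers": 1},
    {"xyz": [0,0,0.5],"delta_rot": [0.1,0,0],"fingers": 1},
    {"xyz": [0,0,0.5],"delta_rot": [0,0,0],"fingers": 1},
    {"xyz": [0,0,0.4],"delta_rot": [0,0,0],"fingers": 1},
    {"xyz": [0,0,0],"delta_rot": [0,0,0],"fingers": 1},
    {"xyz": [0,0,0],"delta_rot": [0,0,0],"fingers": 1}
  ]
}}

```text
clock: 12.97
ee_pos: [0.6088, 0.0521, 0.1919]
orientation: [2.015, 1.95, 0.424]
wrist_force: [-0.4, 0.0, -1.5]
gripper_width: 0.0135
```

```bash
python3 w.py w11
```

```text
12.9667 slot pos [-0.5  0.1 88.2] rot err deg [ 0.13  0.06 -0.02] [-0.4  0.  -1.5] 0.013518836126043925 [-0.14 -0.05  1.92  0.06  0.85 -0.13]
```

>>> {"api": "carry_out", "payload": {
  "plan": [
    {"xyz": [0,0.1,0.4],"delta_rot": [0,0,0],"fingers": 1},
    {"xyz": [0,0,0.5],"delta_rot": [0,0,0],"fingers": 1},
    {"xyz": [0,0,0.5],"delta_rot": [0,0,0],"fingers": 1},
    {"xyz": [0,0,0.5],"delta_rot": [0,0,0],"fingers": 1},
    {"xyz": [0,0,0.4],"delta_rot": [0,0,0],"fingers": 1},
    {"xyz": [0,0,0],"delta_rot": [0,0,0],"fingers": 1}
  ]
}}

```text
clock: 13.52
ee_pos: [0.6192, 0.0517, 0.1708]
orientation: [2.015, 1.951, 0.424]
wrist_force: [0.1, 0.8, -1.8]
gripper_width: 0.0134
```

```bash
python3 w.py w12
```

```text
13.5167 slot pos [ 0.2  0.  64.6] rot err deg [ 0.16  0.06 -0.02] [ 0.1  0.8 -1.8] 0.013411464946013146 [-0.13  0.    1.91  0.06  0.8  -0.13]
```

>>> {"api": "carry_out", "payload": {
  "plan": [
    {"xyz": [0,0,0.4],"delta_rot": [0,0,0],"fingers": 1},
    {"xyz": [0,0,0.4],"delta_rot": [0,0,0],"fingers": 1},
    {"xyz": [0,0,0.4],"delta_rot": [0,0,0],"fingers": 1},
    {"xyz": [0,0,0.3],"delta_rot": [0,0,0],"fingers": 1},
    {"xyz": [0,0,0],"delta_rot": [0,0,0],"fingers": 1}
  ]
}}

```text
clock: 13.98
ee_pos: [0.6259, 0.0526, 0.1588]
orientation: [2.015, 1.95, 0.428]
wrist_force: [-2.6, 3.4, 0.8]
gripper_width: 0.0137
```

```bash
python3 w.py w13
```

```text
13.9833 slot pos [ 1.3  1.2 51. ] rot err deg [ 0.04  0.16 -0.  ] [-2.6  3.4  0.8] 0.013711069200975923 [-0.13  0.04  1.9   0.06  0.78 -0.13]
```

>>> {"api": "carry_out", "payload": {
  "plan": [
    {"xyz": [0,0,0.4],"delta_rot": [0,0,0],"fingers": 1},
    {"xyz": [0,0,0.5],"delta_rot": [0,0,0],"fingers": 1},
    {"xyz": [0,0,0.5],"delta_rot": [0,0,0],"fingers": 1},
    {"xyz": [0,0,0.5],"delta_rot": [0,0,0],"fingers": 1},
    {"xyz": [0,0,0.4],"delta_rot": [0,0,0],"fingers": 1},
    {"xyz": [0,0,0],"delta_rot": [0,0,0],"fingers": 1}
  ]
}}

```text
clock: 14.53
ee_pos: [0.6356, 0.0524, 0.1374]
orientation: [2.015, 1.95, 0.428]
wrist_force: [0.3, 6.9, -0.6]
gripper_width: 0.0135
```

```bash
python3 w.py w14
```

```text
14.5333 slot pos [ 1.1  1.2 27.5] rot err deg [0.04 0.16 0.01] [ 0.3  6.9 -0.6] 0.013531254990471897 [-0.13  0.09  1.9   0.06  0.73 -0.13]
```

View pics/w14.png

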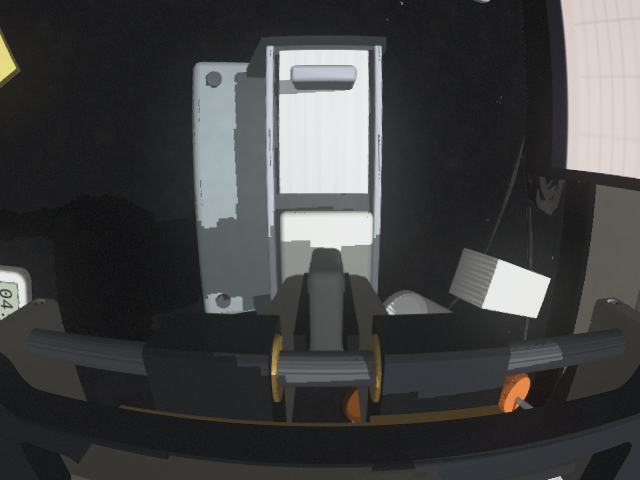

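>>> {"api": "carry_out", "payload": {
  "plan": [
    {"xyz": [0,0,0.4],"delta_rot": [0,0,0],"fingers": 1},
    {"xyz": [0,0,0.4],"delta_rot": [0,0,0],"fingers": 1},
    {"xyz": [0,0,0.3],"delta_rot": [0,0,0],"fingers": 1},
    {"xyz": [0,0,0.1],"delta_rot": [0,0,0],"fingers": 1},
    {"xyz": [0,0,0],"delta_rot": [0,0,0],"fingers": 1}
  ]
}}

```text
clock: 15.0
ee_pos: [0.64, 0.052, 0.1254]
orientation: [2.015, 1.95, 0.426]
wrist_force: [3.5, 4.5, -7.0]
gripper_width: 0.0136
```

```bash
python3 w.py w15
```

```text
15.0 slot pos [ 0.1  1.  14.7] rot err deg [0.12 0.15 0.01] [ 3.5  4.5 -7. ] 0.013609560060452174 [-0.13  0.12  1.89  0.06  0.71 -0.14]
```

>>> {"api": "carry_out", "payload": {
  "plan": [
    {"xyz": [0,0,0.1],"delta_rot": [0,0,0],"fingers": 1},
    {"xyz": [0,0,0.1],"delta_rot": [0,0,0],"fingers": 1},
    {"xyz": [0,0,0],"delta_rot": [0,0,0],"fingers": 1}
  ]
}}

```text
clock: 15.3
ee_pos: [0.6401, 0.0522, 0.1251]
orientation: [2.016, 1.952, 0.424]
wrist_force: [-13.1, 4.3, 10.1]
gripper_width: 0.0137
```

>>> {"api": "carry_out", "payload": {
  "plan": [
    {"xyz": [0,0,0.1],"delta_rot": [0,0,0],"fingers": 1},
    {"xyz": [0,0,0.1],"delta_rot": [0,0,0],"fingers": 1},
    {"xyz": [0,0,0],"delta_rot": [0,0,0],"fingers": 1}
  ]
}}

```text
clock: 15.55
ee_pos: [0.6401, 0.0523, 0.125]
orientation: [2.015, 1.954, 0.422]
wrist_force: [-31.5, 4.2, 28.2]
gripper_width: 0.0136
```

```bash
python3 w.py w16
```

```text
15.55 slot pos [ 0.   1.3 14.3] rot err deg [ 0.32  0.13 -0.11] [-31.5   4.2  28.2] 0.01358183884182359 [-0.13  0.12  1.89  0.06  0.71 -0.14]
```

>>> {"api": "carry_out", "payload": {
  "plan": [
    {"xyz": [0,0,-0.2],"delta_rot": [0,0,0],"fingers": 1},
    {"xyz": [0,0,-0.05],"delta_rot": [0,0,0],"fingers": 1},
    {"xyz": [0,0,0],"delta_rot": [0,0,0],"fingers": 1}
  ]
}}

```text
clock: 15.85
ee_pos: [0.6403, 0.0522, 0.1252]
orientation: [2.015, 1.951, 0.426]
wrist_force: [-5.4, 5.8, 4.4]
gripper_width: 0.0132
```

```bash
python3 w.py w17
```

```text
15.85 slot pos [ 0.2  1.3 14.4] rot err deg [ 0.14  0.15 -0.02] [-5.4  5.8  4.4] 0.01322506284433664 [-0.13  0.12  1.89  0.06  0.71 -0.14]
```

View pics/w17.png

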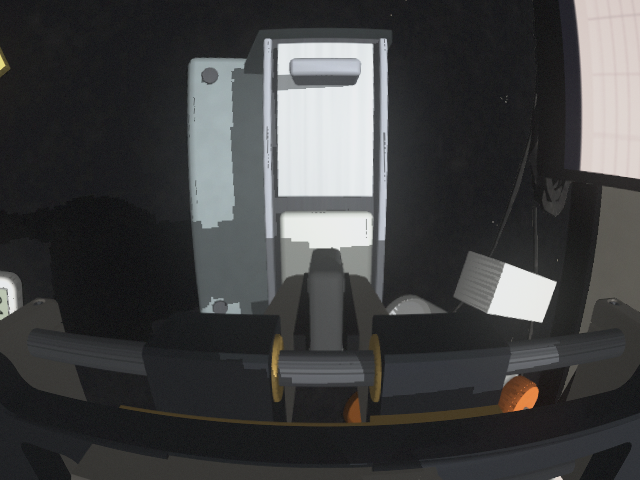

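Light residual force; collar appears seated between the rails (edge v≈212). Release.

>>> {"api": "carry_out", "payload": {
  "plan": [
    {"xyz": [0,0,0],"delta_rot": [0,0,0],"fingers": 0.75},
    {"xyz": [0,0,0],"delta_rot": [0,0,0],"fingers": 0.7},
    {"xyz": [0,0,0],"delta_rot": [0,0,0],"fingers": 0.6},
    {"xyz": [0,0,0],"delta_rot": [0,0,0],"fingers": 0.6},
    {"xyz": [0,0,0],"delta_rot": [0,0,0],"fingers": 0.6}
  ]
}}

```text
clock: 16.32
ee_pos: [0.6412, 0.0507, 0.1255]
orientation: [2.014, 1.949, 0.425]
wrist_force: [-0.3, -0.8, -0.2]
gripper_width: 0.0367
```

>>> {"api": "carry_out", "payload": {
  "plan": [
    {"xyz": [0,0,-1],"delta_rot": [0,0,0],"fingers": 0.6},
    {"xyz": [0,0,-2],"delta_rot": [0,0,0],"fingers": 0.6},
    {"xyz": [0,0,-3],"delta_rot": [0,0,0],"fingers": 0.6},
    {"xyz": [-1,0,-3],"delta_rot": [0,0,0],"fingers": 0.6},
    {"xyz": [-3,0,-1],"delta_rot": [0,0,0],"fingers": 0.6},
    {"xyz": [-3,0,0],"delta_rot": [0,0,0],"fingers": 0.6},
    {"xyz": [-2,0,0],"delta_rot": [0,0,0],"fingers": 0.6},
    {"xyz": [0,0,0],"delta_rot": [0,0,0],"fingers": 0.6},
    {"xyz": [0,0,0],"delta_rot": [0,0,0],"fingers": 0.6}
  ]
}}

```text
clock: 17.07
ee_pos: [0.5964, -0.0384, 0.2168]
orientation: [2.016, 1.947, 0.425]
wrist_force: [-0.4, 1.8, 0.1]
gripper_width: 0.0368
```

```bash
python3 w.py w18
python3 - <<'E'
from h import *
im=cv2.imread("pics/w18.png");cv2.imwrite("pics/w18c.png",cv2.resize(im[10:290,240:400],None,fx=2.1,fy=2.1,interpolation=cv2.INTER_CUBIC))
E
```

```text
17.0667 slot pos [  1.3 -90.8 114.7] rot err deg [0.03 0.01 0.09] [-0.4  1.8  0.1] 0.036799394130590156 [-0.33 -0.12  1.93  0.16  0.92 -0.37]
```

View pics/w18c.png

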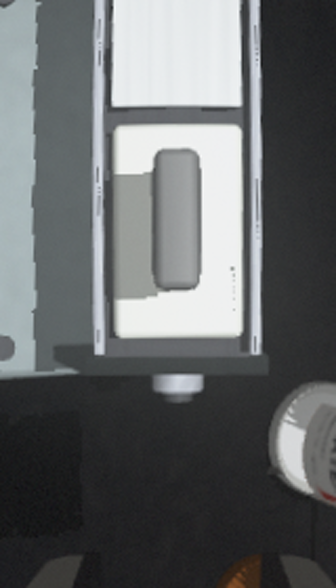

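Run:
```python
from h import *
f=lambda p:(p[0]/2.1+240-.3,p[1]/2.1+10-.3)
for n,cs,z in(("collar",[(113,124),(243,124),(243,338),(113,338)],8),("fin",[(154,149),(199,149),(198,289),(154,289)],48)):
    W=np.array([wslot("w18",*f(p),z) for p in cs]);print(n,W.round(1).tolist(),W.mean(0).round(1),np.linalg.norm(np.roll(W,-1,0)-W,axis=1).round(1))
print("rail near",wslot("w18",*f((98,355)),6),wslot("w18",*f((256,355)),6))
print("plate near",wslot("w18",*f((176,107)),4.5))
from workcell import manip
for n in("scene","top"):
    d=manip.read_camera(n)["pixels"]
    cv2.imwrite(f"pics/{n}18.png",d)
    if n=="scene": cv2.imwrite("pics/s18c.png",cv2.resize(d[145:255,265:375],None,fx=5,fy=5,interpolation=cv2.INTER_CUBIC))
```

```text
collar [[-23.1, 40.1, 8.0], [22.7, 39.9, 8.0], [22.7, -37.4, 8.0], [-23.5, -37.3, 8.0]] [-0.3  1.3  8. ] [45.8 77.4 46.1 77.4]
fin [[-7.3, 22.8, 48.0], [6.3, 22.7, 48.0], [5.9, -20.5, 48.0], [-7.4, -20.4, 48.0]] [-0.6  1.2 48. ] [13.5 43.2 13.3 43.2]
rail near [-29.13223655 -43.45102593   6.        ] [ 27.56754972 -43.62132979   6.        ]
plate near [-0.89971645 46.99452657  4.5       ]
```

View pics/s18c.png

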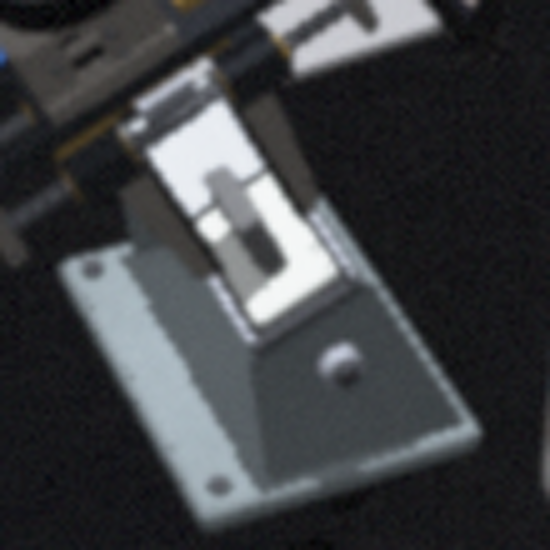

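View pics/scene18.png

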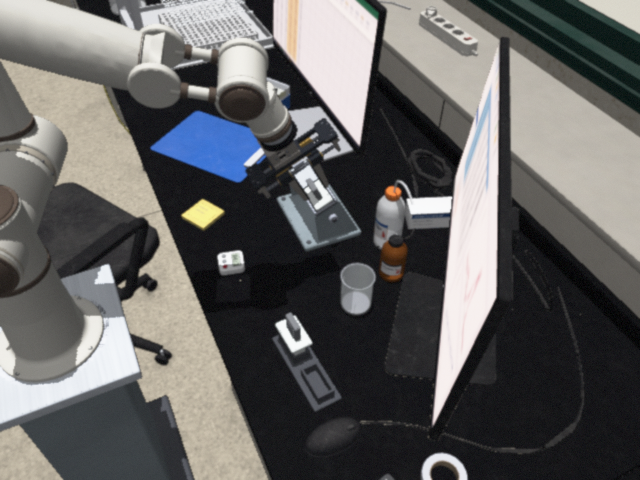

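Run:
```python
from workcell import manip
print(manip.get_state()["clock"],manip.get_state()["wrist_force"]);print(manip.finish_job())
```

```text
17.2167 [ 1.06469697 -0.26454927 -0.14278374]
the job is handed in; nothing more can be done
None
```

The cartridge is in the slot with its collar on the rim, the gripper has let go and moved clear, and I handed the job in at 17.2 s of 53 s.

- **Shutter:** I pushed it along slot +y with closed fingers until the force built up at the end stop, to about 8 N. In the last wrist picture its near edge was at slot y 47.0 mm, which matches fully open.
- **Cartridge:** I gripped it by the fin, carried it over and pushed it in. The wrist was drawn inwards near the end, as expected when the ball springs into the groove. The cartridge then came to a hard stop, where I pressed with about 39 N along the slot (42 N total at the wrist, limit 120 N).
- **Flush check:** After release, the collar measured 46 x 77.4 mm assuming its top is 8 mm above the rim, close to the true 46 x 78 mm, so it is flush within what the picture can show. It sits between the rails, centred about 1 mm towards slot +y, within the play of the slot.
- **Other things:** The last scene picture shows the blank still in its pocket and the amber bottle and beaker upright where they were.

**Not confirmed or in disagreement:**
- The ball could not be seen once the cartridge was in, so the click is judged from force and depth only.
- At the stop the tool read about 1 mm higher than I had worked out. The camera views also differed by 1 to 3 mm on where the dock lies. I put both down to calibration error.

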